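Pack the lens-service kit and hold the flask down in its sprung cradle

ROBOT

A 6-joint arm with a two-finger parallel gripper is mounted at the origin on the work surface. World frame = base frame: x ahead of the robot, y to its left, z up, the work surface at z = 0. Lengths are in mm, angles in degrees, forces in N, time in s.
With the tool pointing down it reaches from about 275 to 725 mm from the base axis. Payload 15.9 kg.
Tool frame: the origin (TCP) lies at the very end of the fingers, on their centre line; the grasp point (between the pads) lies 19 mm behind it (env.grip_point_offset is the distance from the TCP to the grasp point, in mm); z points along the fingers, y is the line along which they close (so a half turn about z gives the same grasp; the last joint's range is limited). The gripper opens to 85 mm and grips with 20 to 120 N. Pads are 22 mm wide; open, the fingers measure 114 mm over their backs; the gripper's body (76 mm by 85 mm) begins 54 mm behind the grasp point. The pads swing forward as they close: fully open they stand 13 mm farther back than shut.
Start: joints at [73.854, 12.198, -1.971, 75.831, 0, 90], TCP at [139.037, 480.265, 231.306] pointing down, gripper open.
Joint ranges: [-170.91, 170.91], [-42.67, 98.43], [-65.05, 77.54], [-120.47, 116.71], [-90, 82.35], [-180, 180]. Speed limits (degrees/s): [108.29, 108.29, 136.94, 147.25, 180, 180].

INTERFACE

Orientations are given as a 3x3 rotation matrix whose columns are the frame's x, y, z axes.
In Python, from cell import env, read_camera, camera_info, job_done, silhouettes, place_of gives the robot as it stands.
- The arm moves only by the tool jog_arm, never from a script. Its argument "rows" is one flat list of numbers, 7 for each row, row after row: the turn, a rotation vector about the tool's x, y, z as a fraction of full scale, then the shift along the tool's x, y, z as a fraction of full scale, then the closure, from 0 (fully open) to 1 (shut). A call has 1 to 5 rows; each row shifts and turns the commanded pose from where the row before left it, along the tool's axes as they then stand; what a row does not reach is not made up. Full scale, the value 1, is 0.03 m for a shift and 6 degrees for a turn. A row lasts 1/12 s, in which the tool goes at most 41.7 mm and 7.16 degrees, less where a joint would pass 70% of its speed; a pose out of reach is approached as far as the arm can. A call with a number of a shift or a turn outside -1 to 1 is refused whole. A call with a gripper value outside its range is refused whole. The fingers move at their own pace and stop on an object; "force" is the grip in N (left out, the last holds). Time passes only in rows, so rows that do not move let the fingers close. It gives the time, the measured TCP pose, the force, the opening and the grip force at its end, in the units of the state.
- env.observe(): the state, without advancing time (a new reading comes with each control period).
- read_camera(name): name is "side" or "top"; returns (picture, depth): 384x512x3 uint8, blue, green, red; 384x512 float32, mm along the optical axis (not along the pixel's ray), 0 where there is no reading.
- camera_info(name): a dict with "intrinsics" (3x3 intrinsics, pixels), "eye" and "orientation" of the camera in the world. Camera axes: x right, y down, z forward; pixel columns grow to the right and rows downward; lengths in mm; the calibration is good to about 2 mm. A picture is of the moment at which its call begins. camera_info takes no time and is no camera call.
- job_done(): hands the job in; it is judged then, once.
Trained networks look in the newest picture that a camera, given by its name, has taken for a name from the list of things; names that differ only in an ending like _2 or _b are one class to them, and where a whole thing is asked for, a point or a joint stands for the part that bears it (a point fixed in the world has none). Each returns a list of dicts, best first, with "conf" (0 to 1); they miss things now and then, are a little off and sometimes report something else, mostly with a low value. They report only what shows in the picture. A call takes as long as a camera call. They do not tell look-alikes from the thing itself.
- silhouettes(camera, target): "pixels" (384x512 bool, what is visible of it) and "extent" ([left, top, width, height] as shares, 0 to 1, of the picture: columns of its width, rows of its height, round what is visible of it).
- place_of(camera, target): "point" ([column, row] as shares, 0 to 1, of the picture: columns of its width, rows of its height: a listed point, or the origin of a listed thing).
The state is a dict: "t": time; "joint_pos": joint angles; "joint_velocities": joint speeds; "effort": joint torques, N m; "eef_pos": TCP position; "eef_rot": TCP orientation; "contact_force": force on the tool from outside, world axes, zero at the start; "ft_torque": the same for the moment, N m; "opening": finger opening in mm; "finger_force": force on a finger pad.
Only numpy, scipy, OpenCV 4.12 (cv2) and the standard library are available. Lean on these libraries where they do the work, as an engineer would, in place of code of your own. Each camera call takes 0.05 s, during which the arm holds its last target. There are 200 camera calls.

TASK

Pack the lens-service kit: lay the lens spanner and the flat bracket flat in their fitted compartments of the black tray (the spanner's forked head in the wide end) and let go of them, then set the flask upright into the sprung ring cradle and press it down until the ring is at its lower stop. Finish while still holding the flask pressed down there, so that a colleague can fit the retaining clip. Do not tip the flask over, and leave the screwdriver, the lens ring and the wash bottle where they are.

Things in the scene. Friction and masses are not known exactly. Their poses are not given: they have to be found in the camera images.
- tray: Black kit tray fixed to the bench, a plate 180 (x) by 290 (y) by 6 mm thick, z up; origin at the centre of its underside, on the bench. It stands at a new place and yaw each time. In its own frame: spanner compartment centred at y -100, bracket compartment at y -20, cradle axis at y +90 mm (all x 0). Compartment walls are aluminium strips 4 mm thick and 8 mm high above the plate.
- spanner_slot (a point): Centre of the spanner compartment's floor, on the tray's top face (6 mm above the bench), axes as the tray's. Long axis along tray x, inner length 148 mm (x -74 to +74). Narrow end: side walls 22 mm apart, x -74 to -30. Wide end for the forked head: side walls 38 mm apart, x +36 to +74. Between x -30 and +36 there are no side walls: room for fingers. A well laid spanner has its origin here and its +x along tray +x.
- bracket_slot (a point): Centre of the bracket compartment's floor, on the tray's top face (6 mm above the bench), axes as the tray's. Long axis along tray x, inner size 108 by 36 mm; side walls only at the ends (28 to 54 mm from the centre), open between for fingers. A well laid bracket has its origin here, either way round.
- cradle_top (a point): Centre of the top of the sprung aluminium ring (outer diameter 70, bore 50, 15 mm high) on a coil spring; moves with the ring. 50 mm above the bench when the ring is up. The flask's bulb sits in the bore; when seated the flask's underside is 10 mm below this point, upright. Three 6 mm guide rods stand round the ring, 40 mm from its axis, tops 52 mm above the bench.
- cradle (a joint): Downward travel of the sprung ring in m: 0 up, 0.015 at its lower stop. The spring starts at 4 N and takes 10 N at the stop; the flask's weight alone does not move it.
- spanner: Flat steel lens spanner, 140 mm long, 8 mm thick, 0.12 kg or so, lying flat on the bench. Origin on its underside at mid-length, x along it towards the forked head, z up. Handle 16 mm wide from x -70 to +40; forked head 32 mm wide from x +40 to +70. Balances near the origin; can be gripped there across the handle.
- spanner_head (a point): Middle of the spanner's forked head, 55 mm from the spanner's origin along its +x.
- bracket: Flat steel bracket, 100 (x) by 30 (y) by 8 mm thick with a 9 mm hole 36 mm from the centre at each end, 0.06 kg or so, lying flat on the bench. Origin at the centre of its underside, z up.
- flask: Empty stoppered amber flask standing on the bench: round bulb 56 mm in diameter (centre 23 mm up, flat foot 32 mm across), neck 26 mm in diameter from 53 to 95 mm up, black stopper 30 mm in diameter from 95 to 105 mm. 0.15 kg or so. Origin at the centre of its underside, z up. Can be gripped round the neck from above, about 80 mm up.
- screwdriver: Bystander: a screwdriver lying on the bench; leave it.
- lens_ring: Bystander: black ring 44 mm in diameter, 14 mm high; leave it.
- wash_bottle: Bystander: white bottle 64 mm in diameter, 150 mm high with a red cap; leave it.
There are look-alikes about, which are no part of the job. Leave any orange or turquoise look-alike of the bracket alone.

How it is judged:
By the outcome, as a careful person would: the job done as asked, in the order asked, and still so for the second after the job is handed in, while the arm keeps its last pose, push and grip.
It also fails if it takes over 67 s, if anything falls off the work surface, if the arm or the gripper's body presses on something with over 40 N, if the wrist force passes 120 N, or if a joint passes its speed limit or range.

## Working session

There is one attempt and no reset: what is moved stays moved. The work goes in short steps, Python scripts to look and compute and a tool call to move; the robot and the scene stay as the last step left them, time stands still between calls to the robot, and variables do not carry over. Pictures are saved under pics/ and viewed, at most 10 in all, crops included, and the job is handed in when it is done.

Besides the shell and the picture viewer there is one more tool, called after "Request:" as name(argument=value, ...) on one line, values as JSON. jog_arm: Moves the arm, as the interface text tells. Shift numbers are shares of 0.03 m and turn numbers shares of 6 degrees, none past 1 either way. Its arguments: {"type":"object","properties":{"rows":{"type":"array"},"force":{"type":"number"}},"required":["rows"]}

```bash
ls; mkdir -p pics; cat > h.py <<'E'
import numpy as np, cv2
from cell import env, read_camera, camera_info, job_done, silhouettes, place_of
def world(cam,uv,depth=None,z=None):
    c=camera_info(cam);K=np.array(c["intrinsics"]);R=np.array(c["orientation"]);e=np.array(c["eye"])
    uv=np.atleast_2d(np.asarray(uv,float))
    d=(np.linalg.inv(K)@np.c_[uv,np.ones(len(uv))].T).T
    if depth is not None: return e+(d*np.asarray(depth).reshape(-1,1))@R.T
    r=d@R.T; return e+r*((z-e[2])/r[:,2])[:,None]
def pix(cam,p):
    c=camera_info(cam);K=np.array(c["intrinsics"]);R=np.array(c["orientation"]);e=np.array(c["eye"])
    q=(np.atleast_2d(p)-e)@R; q=q@K.T; return q[:,:2]/q[:,2:]
E
python3 - <<'E'
from h import *
ims=[]
for n in("top","side"):
    im,d=read_camera(n); np.savez("pics/%s0.npz"%n,im=im,d=d)
    cv2.imwrite("pics/%s0.png"%n,im); c=camera_info(n);print(n,c)
    for t in("tray","spanner","bracket","flask","cradle_top","spanner_slot","bracket_slot","spanner_head","wash_bottle","lens_ring","screwdriver"):
        print(t,[(round(r["conf"],2),np.round(np.array(r["point"])*[512,384],1).tolist()) for r in place_of(n,t)])
print(env.observe())
E
```

```text
pics
top {'intrinsics': array([[479.59696846,   0.        , 260.12518595],
       [  0.        , 479.59696846, 192.3952931 ],
       [  0.        ,   0.        ,   1.        ]]), 'eye': array([ 249.57270956,   29.7110319 , 1571.17776907]), 'orientation': array([[-2.17534180e-02, -9.81072999e-01,  1.92412472e-01],
       [-9.99763022e-01,  2.11870704e-02, -5.00071682e-03],
       [ 8.29411666e-04, -1.92475657e-01, -9.81301398e-01]])}
tray [(0.87, [211.1, 197.6])]
spanner [(0.75, [344.3, 212.7])]
bracket [(0.86, [333.5, 268.2]), (0.6, [300.0, 215.4]), (0.59, [289.1, 255.7])]
flask [(0.6, [309.8, 158.7])]
cradle_top [(0.77, [184.0, 201.0])]
spanner_slot [(0.78, [243.3, 191.3]), (0.36, [303.4, 212.6])]
bracket_slot [(0.8, [212.9, 192.6]), (0.66, [290.1, 134.8]), (0.57, [343.8, 212.6])]
spanner_head [(0.82, [347.4, 194.7])]
wash_bottle [(0.6, [122.4, 209.0])]
lens_ring [(0.45, [288.7, 135.9])]
screwdriver [(0.71, [391.0, 182.6])]
side {'intrinsics': array([[487.97900429,   0.        , 261.49352423],
       [  0.        , 487.97900429, 192.20192458],
       [  0.        ,   0.        ,   1
[... 859 characters left out ...]
45e-04,  8.99980182e+01]), 'joint_velocities': array([-0.00338428,  0.10108076, -0.0156339 ,  0.0478236 ,  0.07066967,
       -0.07598074]), 'effort': array([ 6.59501195e-03, -6.85967731e+01,  4.87342787e+01,  1.10331439e-03,
        5.01520590e-04,  6.90798629e-06]), 'eef_pos': array([139.0421723 , 480.25262353, 231.31105256]), 'eef_rot': array([[-9.60562632e-01,  2.78063715e-01,  2.70542060e-06],
       [ 2.78063715e-01,  9.60562632e-01,  2.58960461e-06],
       [-1.87865086e-06,  3.23975672e-06, -1.00000000e+00]]), 'contact_force': array([ 0.00799058, -0.13606036,  0.36575292]), 'ft_torque': array([-0.00137837,  0.04936116,  0.02040423]), 'finger_force': 0.0, 'opening': 85.41776137856985}
```

View pics/top0.png

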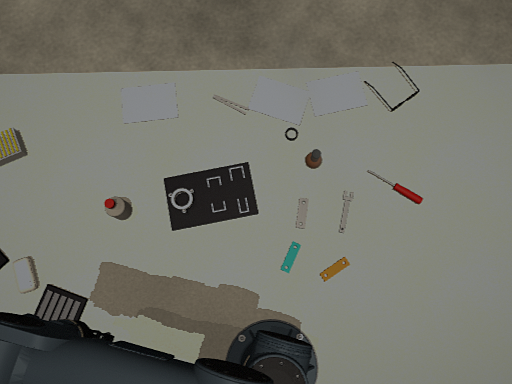

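View pics/side0.png

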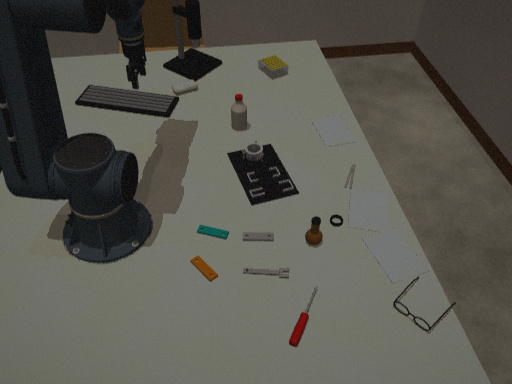

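Top view: the steel bracket is at (302,213), the turquoise look-alike at (290,256) and the orange one at (334,268). The spanner is at (345,212) with its fork up, at (348,194). The flask is at (314,158), the tray at (210,197), the ring at (181,199), the screwdriver at (395,187) and the lens ring at (291,134). For the bracket I choose the grey one at (302,213).

```bash
cat > m.py <<'E'
from h import *
def rect(cam,mask,z):
    c,_=cv2.findContours(mask.astype(np.uint8),cv2.RETR_EXTERNAL,cv2.CHAIN_APPROX_NONE)
    c=max(c,key=cv2.contourArea)[:,0]
    w=world(cam,c,z=z)[:,:2].astype(np.float32)
    r=cv2.minAreaRect(w); m=np.argwhere(mask)[:,::-1]
    return np.round(r[0],1),np.round(r[1],1),round(r[2],1),np.round(world(cam,m,z=z)[:,:2].mean(0),1)
E
python3 - <<'E'
from m import *
T={}
for n in("top","side"):
    im,d=read_camera(n); T[n]=im
    for t,z in(("tray",6),("spanner",8),("bracket",8)):
        for s in silhouettes(n,t):
            print(n,t,round(s["conf"],2),s["pixels"].sum(),np.round(np.array(s["extent"])*[512,384,512,384]).tolist(),rect(n,s["pixels"],z), im[s["pixels"]].mean(0).round())
P={"top":dict(spanner=[(344.3,212.7),0],spanner_head=[(347.4,194.7),8],bracket=[(300,215.4),0],cradle_top=[(184,201),50],spanner_slot=[(243.3,191.3),6],bracket_slot=[(212.9,192.6),6],tray=[(211.1,197.6),0],flask=[(309.8,158.7),0]),
"side":dict(spanner=[(264.6,270.7),0],spanner_head=[(284.1,272.6),8],bracket=[(256.2,237.5),0],cradle_top=[(254.6,146.4),50],spanner_slot=[(271.2,189.2),6],bracket_slot=[(265.2,174.6),6],tray=[(263.9,171.6),0],flask=[(310.5,240),0])}
for k in P["top"]: print(k,*[world(n,P[n][k][0],z=P[n][k][1])[0].round(1) for n in P])
a=cv2.resize(T["top"][145:245,155:265],None,fx=5,fy=5,interpolation=2); b=cv2.resize(T["top"][145:265,280:360],None,fx=5,fy=5,interpolation=2)
a=cv2.copyMakeBorder(a,0,100,0,0,0)
cv2.imwrite("pics/a.png",cv2.resize(np.hstack([a,b]),None,fx=.8,fy=.8))
E
```

```text
top tray 0.85 4586 [163.0, 165.0, 95.0, 66.0] (array([549.4, 186.3]), array([180. , 288.8]), 10.1, array([548.2, 186.7])) [38. 38. 40.]
top spanner 0.82 285 [338.0, 191.0, 18.0, 43.0] (array([ 484.9, -254.2]), array([ 34.2, 142.3]), 75.6, array([ 487.1, -256.6])) [107. 115. 117.]
top bracket 0.66 290 [322.0, 260.0, 30.0, 20.0] (array([ 300.1, -212.7]), array([30.2, 99.4]), 32.5, array([ 300.1, -212.4])) [ 38.  95. 131.]
top bracket 0.65 307 [294.0, 198.0, 14.0, 29.0] (array([ 485.1, -115.2]), array([ 34. , 102.7]), 78.3, array([ 484.4, -115.1])) [111. 120. 124.]
top bracket 0.49 300 [281.0, 243.0, 23.0, 27.0] (array([342. , -73.4]), array([ 32.9, 100.6]), 65.7, array([342.3, -73.6])) [113. 125.  53.]
side tray 0.76 2715 [229.0, 142.0, 69.0, 64.0] (array([545.4, 200.3]), array([183.6, 321.4]), 10.1, array([547.1, 182.5])) [31. 31. 33.]
side spanner 0.83 253 [242.0, 267.0, 45.0, 11.0] (array([ 482.2, -255.7]), array([ 28.7, 136.2]), 73.9, array([ 482.7, -258.5])) [77. 82. 85.]
side bracket 0.6 248 [240.0, 229.0, 35.0, 15.0] (array([ 483.9, -114.9]), array([33.7, 97.8]), 80.9, array([ 481.6, -116.4])) [79. 83. 87.]
side bracket 0.58 253 [202.0, 227.0, 27.0, 12.0] (array([340.4, -74.5]), array([40. , 97.9]), 63.0, array([340.9, -73.9])) [78. 85. 22.]
side bracket 0.53 319 [188.0, 257.0, 29.0, 21.0] (array([ 297.5, -212.9]), array([ 34.9, 108.1]), 32.8, array([ 298. , -212.9])) [ 20.  67. 111.]
spanner [ 483.1 -255.5    0. ] [ 482.2 -248.     0. ]
spanner_head [ 542.  -267.7    8. ] [ 538.6 -270.1    8. ]
bracket [ 477.3 -108.5    0. ] [ 478.4 -113.8    0. ]
cradle_top [524.9 267.7  50. ] [538.2 284.7  50. ]
spanner_slot [561.4  77.6   6. ] [567.2  92.9   6. ]
bracket_slot [559.2 178.7   6. ] [559.5 171.3   6. ]
tray [543.5 185.4   0. ] [558.9 194.4   0. ]
flask [ 670.2 -149.     0. ] [ 651.6 -152.     0. ]
```

View pics/a.png

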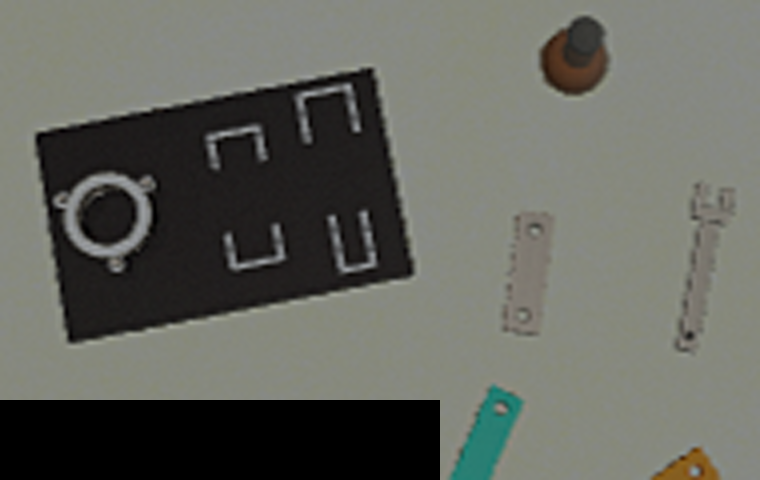

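The crop confirms it: the grey bracket with two holes is the steel one, and the tray's wide spanner end points up-image (+x). Next I refine the poses with template fits.

```bash
cat >> m.py <<'E'
from scipy.optimize import minimize
from scipy.ndimage import map_coordinates, gaussian_filter
def grid(x0,x1,y0,y1,s=1.5):
    a,b=np.meshgrid(np.arange(x0+s/2,x1,s),np.arange(y0+s/2,y1,s));return np.c_[a.ravel(),b.ravel()]
TR=np.vstack([grid(-78,-74,-115,-85),grid(-74,-30,-115,-111),grid(-74,-30,-89,-85),grid(74,78,-123,-77),grid(36,74,-123,-119),grid(36,74,-81,-77)]+
 [grid(*s,*q) for s in((28,54),(-54,-28)) for q in((-42,-38),(-2,2))]+[grid(54,58,-42,2),grid(-58,-54,-42,2)])
SP=np.vstack([grid(-70,40,-8,8),grid(40,70,-16,16)]); BR=grid(-50,50,-15,15)
def tf(p,g,z):
    c,s=np.cos(np.radians(p[2])),np.sin(np.radians(p[2]))
    return np.c_[g@np.array([[c,s],[-s,c]])+p[:2],np.full(len(g),z)]
def fit(cam,img,g,z,p0,b=.7):
    im=gaussian_filter(img.astype(float),b)
    f=lambda p:-map_coordinates(im,pix(cam,tf(p,g,z)).T[::-1],order=1).mean()
    r=min((minimize(f,p0,method="Nelder-Mead",options=dict(initial_simplex=[p0]+[np.add(p0,q) for q in([k*5,0,0],[0,k*5,0],[0,0,k*4])],xatol=.02,fatol=1e-5)) for k in(1,-1)),key=lambda r:r.fun)
    return r.x.round(1),round(-r.fun,2)
E
python3 - <<'E'
from m import *
for n in("top","side"):
    im,d=read_camera(n); g=im.mean(2)
    t=silhouettes(n,"tray")[0]["pixels"]; t=cv2.erode(t.astype(np.uint8),np.ones((3,3)))
    print(n,"tray",fit(n,g*t,TR,14,[549,186,10]))
    s=silhouettes(n,"spanner")[0]["pixels"]-.5; print("sp",fit(n,s,SP,8,[484,-255,-15]))
    b=[q["pixels"] for q in silhouettes(n,"bracket")]
    m=[q for q in b if abs(np.median(im[q],0)-np.median(im[q])).max()<25]
    print(len(m),"br",fit(n,m[0]-.5,BR,8,[485,-115,-10]))
    f=silhouettes(n,"flask")[0]; m=f["pixels"]; print("flask",f["conf"],m.sum(),f["extent"],im[m].mean(0))
    # stopper: dark in mask
    k=m&(im.max(2)<75)&(im[...,2].astype(int)-im[...,0]<25)
    uv=np.argwhere(k)[:,::-1]; print("stopper",uv.min(0),uv.max(0),uv.mean(0),world(n,[uv.mean(0)],z=102)[0].round(1))
    P=world(n,np.argwhere(m)[:,::-1],d[m]); q=P[P[:,2]>97]; print("depth top",len(q),np.median(q,0).round(1),(q.min(0)/2+q.max(0)/2).round(1))
E
```

```text
top tray (array([549.9, 187.5,  10. ]), np.float64(90.19))
sp (array([ 484., -255.,  -15.]), np.float64(-0.5))
1 br (array([ 483.6, -114.5,  -12.2]), np.float64(0.37))
flask 0.57 200 [0.5998, 0.3888, 0.0273, 0.0523] [40.75  51.67  66.525]
stopper [311 150] [319 167] [315.08139535 155.81395349] [ 652.  -154.5  102. ]
depth top 60 [ 656.5 -157.   104.7] [460.3 -70.3 834.3]
side tray (array([547.9, 187.9,   9.8]), np.float64(65.57))
sp (array([ 479. , -257.6,  -13.6]), np.float64(0.29))
1 br (array([ 481.5, -117.4,   -9.1]), np.float64(0.29))
flask 0.9 317 [0.5951, 0.5622, 0.0393, 0.0732] [17.76025237 33.29968454 51.70031546]
stopper [305 217] [321 245] [314.77777778 226.92592593] [ 647.9 -183.5  102. ]
depth top 57 [ 655.3 -162.9  105.1] [ 483.  -630.1  666.9]
```

Request:
jog_arm(rows=[0,0,0,-0.713,-0.815,0.1,0,0,0,0,-0.713,-0.815,0.1,0,0,0,0,-0.713,-0.815,0.1,0,0,0,0,-0.713,-0.815,0.1,0,0,0,0,-0.713,-0.815,0.1,0], force=50)

```text
t: 2.52
eef_pos: [208.0, 331.7, 216.2]
eef_rot: [[-0.961, 0.278, 0.0], [0.278, 0.961, 0.0], [-0.0, 0.0, -1.0]]
contact_force: [0.0, -0.4, -0.0]
opening: 85.5
finger_force: 0.0
```

Request:
jog_arm(rows=[0,0,0,-0.713,-0.815,0.1,0,0,0,0,-0.713,-0.815,0.1,0,0,0,0,-0.713,-0.815,0.1,0,0,0,0,-0.713,-0.815,0.1,0,0,0,0,-0.713,-0.815,0.1,0])

```text
t: 2.93
eef_pos: [276.8, 184.5, 201.3]
eef_rot: [[-0.961, 0.278, 0.001], [0.278, 0.961, 0.0], [-0.0, 0.0, -1.0]]
contact_force: [0.5, 0.7, 0.2]
opening: 85.5
finger_force: 0.0
```

Request:
jog_arm(rows=[0,0,0,-0.713,-0.815,0.1,0,0,0,0,-0.713,-0.815,0.1,0,0,0,0,-0.713,-0.815,0.1,0,0,0,0,-0.713,-0.815,0.1,0,0,0,0,-0.713,-0.815,0.1,0])

```text
t: 3.35
eef_pos: [345.6, 37.1, 186.4]
eef_rot: [[-0.961, 0.278, 0.001], [0.278, 0.961, 0.0], [-0.001, 0.0, -1.0]]
contact_force: [0.3, 0.1, -0.1]
opening: 85.2
finger_force: 0.0
```

Request:
jog_arm(rows=[0,0,0,-0.713,-0.815,0.1,0,0,0,0,-0.713,-0.815,0.1,0,0,0,0,-0.713,-0.815,0.1,0,0,0,0,-0.713,-0.815,0.1,0,0,0,0,-0.713,-0.815,0.1,0])

```text
t: 3.77
eef_pos: [414.4, -110.2, 171.2]
eef_rot: [[-0.96, 0.279, 0.0], [0.279, 0.96, -0.0], [-0.0, 0.0, -1.0]]
contact_force: [0.1, 0.3, 0.9]
opening: 85.6
finger_force: 0.0
```

```bash
cat > go.py <<'E'
import sys; from h import *
# go.py x y z yaw(of tool -x axis i.e. along the gripped part, deg) [n rows]
from scipy.spatial.transform import Rotation as Q
x,y,z,a=map(float,sys.argv[1:5]); o=env.observe(); R=o["eef_rot"]
c,s=np.cos(np.radians(a)),np.sin(np.radians(a))
G=np.array([[-c,-s,0],[-s,c,0],[0,0,-1]]).T.T
G=np.c_[[-c,-s,0],[-s,c,0],[0,0,-1]]
rv=Q.from_matrix(R.T@G).as_rotvec(degrees=True)/6; d=np.array([x,y,z])-o["eef_pos"]
print("t",round(o["t"],2),"pos",o["eef_pos"].round(1),"F",np.round(o["contact_force"],1),"open",round(o["opening"],1),"ff",round(o["finger_force"],1))
print("turn",rv.round(2),"shift now axes",(R.T@d/30).round(2),"after turn",(G.T@d/30).round(2))
E
python3 go.py 482.5 -255.5 60 -14.5
```

```text
t 3.77 pos [ 414.4 -110.2  171.2] F [0.1 0.3 0.9] open 85.6 ff 0.0
turn [ 0.    0.   -0.28] shift now axes [-3.53 -4.02  3.71] after turn [-3.41 -4.12  3.71]
```

Request:
jog_arm(rows=[0,0,-0.28,-0.69,-0.82,0.74,0,0,0,0,-0.68,-0.82,0.74,0,0,0,0,-0.68,-0.82,0.74,0,0,0,0,-0.68,-0.82,0.74,0,0,0,0,-0.68,-0.82,0.74,0])

```text
t: 4.18
eef_pos: [481.8, -255.1, 59.1]
eef_rot: [[-0.968, 0.25, 0.0], [0.25, 0.968, -0.0], [-0.0, -0.0, -1.0]]
contact_force: [1.0, 0.5, 0.1]
opening: 85.3
finger_force: 0.0
```

```bash
python3 go.py 482.5 -255.5 2 -14.5; python3 - <<'E'
from h import *
im,d=read_camera("side"); cv2.imwrite("pics/b.png",cv2.resize(im[200:320,200:360],None,fx=4,fy=4))
E
```

```text
t 4.18 pos [ 481.8 -255.1   59.1] F [1.  0.5 0.1] open 85.3 ff 0.0
turn [-0.  0.  0.] shift now axes [-0.02 -0.01  1.9 ] after turn [-0.02 -0.01  1.9 ]
```

View pics/b.png

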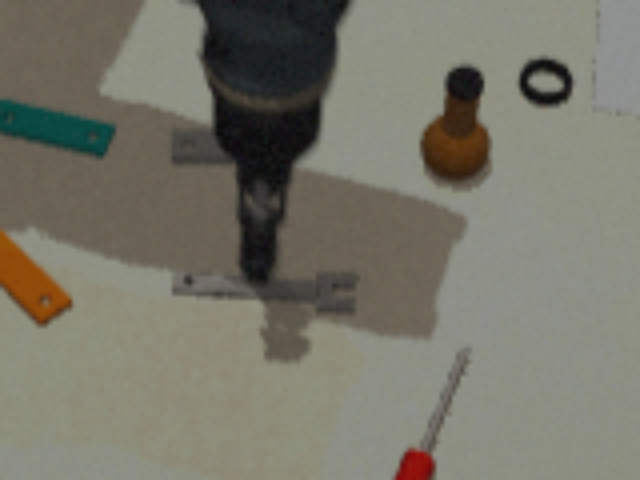

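The gripper is over the middle of the spanner, around (258,282) in the crop, so I go down and close.

Request:
jog_arm(rows=[0,0,0,0,0,0.63,0.3,0,0,0,0,0,0.63,0.5,0,0,0,0,0,0.6,0.6,0,0,0,0,0,0,1,0,0,0,0,0,0,1], force=50)

```text
t: 4.65
eef_pos: [480.9, -253.1, 4.2]
eef_rot: [[-0.968, 0.25, -0.002], [0.25, 0.968, 0.001], [0.002, 0.0, -1.0]]
contact_force: [0.9, 0.1, -0.1]
opening: 25.7
finger_force: 0.0
```

Request:
jog_arm(rows=[0,0,0,0,0,0,1,0,0,0,0,0,0,1,0,0,0,0,0,0,1,0,0,0,0,0,0,1,0,0,0,0,0,0,1])

```text
t: 5.07
eef_pos: [482.1, -253.7, 5.4]
eef_rot: [[-0.968, 0.25, 0.001], [0.25, 0.968, -0.001], [-0.002, -0.0, -1.0]]
contact_force: [0.1, 0.2, 7.2]
opening: 13.1
finger_force: 50.0
```

Request:
jog_arm(rows=[0,0,0,0,0,-0.7,1,0,0,0,0,0,-1,1,0,0,0,0,0,-1,1,0,0,0,0,0,-0.6,1])

```text
t: 5.4
eef_pos: [482.2, -253.8, 106.7]
eef_rot: [[-0.968, 0.25, 0.002], [0.25, 0.968, -0.001], [-0.003, -0.001, -1.0]]
contact_force: [0.4, -0.5, -1.7]
opening: 13.3
finger_force: 48.8
```

```bash
python3 go.py 482.5 -255.5 100 -14.5; python3 - <<'E'
from h import *
im,d=read_camera("side"); im2,_=read_camera("top");cv2.imwrite("pics/c.png",np.hstack([cv2.resize(im[180:300,220:320],None,fx=4,fy=4),cv2.resize(im2[170:270,300:375],None,fx=4.8,fy=4.8)]))
E
```

```text
t 5.4 pos [ 482.2 -253.8  106.7] F [ 0.4 -0.5 -1.7] open 13.3 ff 48.8
turn [-0.01  0.03  0.01] shift now axes [-0.02 -0.05  0.22] after turn [-0.02 -0.05  0.22]
```

View pics/c.png

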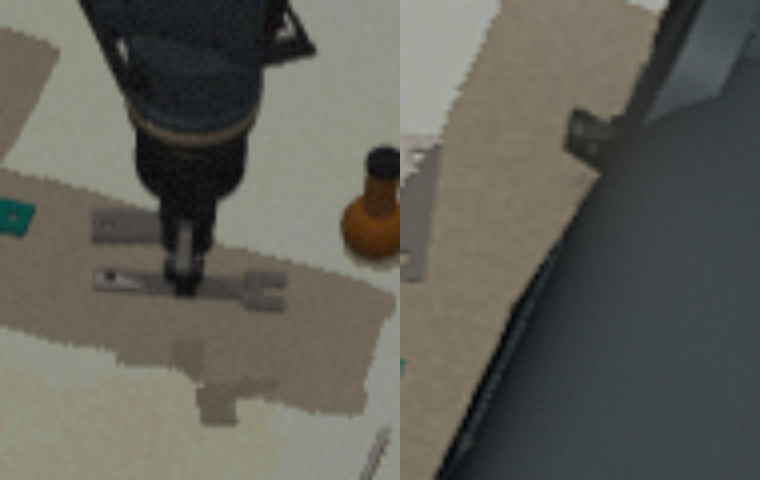

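```bash
cat >> go.py <<'E'
if len(sys.argv)>5:
    n=int(sys.argv[5])
    for i in range(n):
        Ri=R@Q.from_rotvec(rv*6*i/n,degrees=True).as_matrix()
        print((rv/n).round(2).tolist(),(Ri.T@d/n/30).round(2).tolist())
E
python3 go.py 566.4 89.2 60 10 15; python3 - <<'E'
from m import *
o=env.observe()["eef_pos"]
read_camera("side")
for s in silhouettes("side","spanner"): print(s["conf"],s["pixels"].sum(),fit("side",s["pixels"]-.5,SP,o[2]+2.6,[480,-254,-15]),rect("side",s["pixels"],o[2]+2.6))
E
```

```text
t 5.5 pos [ 483.2 -254.4  107. ] F [ 1.5 -0.3 -1.6] open 13.7 ff 48.8
turn [-0.02  0.05 -4.08] shift now axes [ 0.18 11.78  1.55] after turn [-4.72 10.8   1.57]
[-0.0, 0.0, -0.27] [0.01, 0.79, 0.1]
[-0.0, 0.0, -0.27] [-0.01, 0.79, 0.1]
[-0.0, 0.0, -0.27] [-0.03, 0.78, 0.1]
[-0.0, 0.0, -0.27] [-0.05, 0.78, 0.1]
[-0.0, 0.0, -0.27] [-0.08, 0.78, 0.1]
[-0.0, 0.0, -0.27] [-0.1, 0.78, 0.1]
[-0.0, 0.0, -0.27] [-0.12, 0.78, 0.1]
[-0.0, 0.0, -0.27] [-0.14, 0.77, 0.1]
[-0.0, 0.0, -0.27] [-0.17, 0.77, 0.1]
[-0.0, 0.0, -0.27] [-0.19, 0.76, 0.1]
[-0.0, 0.0, -0.27] [-0.21, 0.76, 0.1]
[-0.0, 0.0, -0.27] [-0.23, 0.75, 0.1]
[-0.0, 0.0, -0.27] [-0.25, 0.74, 0.1]
[-0.0, 0.0, -0.27] [-0.27, 0.74, 0.1]
[-0.0, 0.0, -0.27] [-0.29, 0.73, 0.1]
0.62 242 (array([ 484.6, -257.5,  -13.6]), np.float64(0.24)) (array([ 524.6, -269.4]), array([32.8, 58.9]), 80.9, array([ 496.2, -260.4]))
```

Request:
jog_arm(rows=[0,0,-0.27,0.01,0.79,0.1,1,0,0,-0.27,-0.01,0.79,0.1,1,0,0,-0.27,-0.03,0.78,0.1,1,0,0,-0.27,-0.05,0.78,0.1,1,0,0,-0.27,-0.08,0.78,0.1,1])

```text
t: 6.02
eef_pos: [508.3, -137.7, 87.0]
eef_rot: [[-0.994, 0.11, -0.002], [0.11, 0.994, 0.001], [0.002, 0.0, -1.0]]
contact_force: [0.9, -0.8, -0.7]
opening: 13.1
finger_force: 48.9
```

Request:
jog_arm(rows=[0,0,-0.27,-0.1,0.78,0.1,1,0,0,-0.27,-0.12,0.78,0.1,1,0,0,-0.27,-0.14,0.77,0.1,1,0,0,-0.27,-0.17,0.77,0.1,1,0,0,-0.27,-0.19,0.76,0.1,1])

```text
t: 6.43
eef_pos: [536.2, -23.2, 72.0]
eef_rot: [[-0.999, -0.032, -0.002], [-0.032, 0.999, 0.0], [0.002, 0.0, -1.0]]
contact_force: [0.1, -0.3, -1.4]
opening: 13.4
finger_force: 48.9
```

Request:
jog_arm(rows=[0,0,-0.27,-0.21,0.76,0.1,1,0,0,-0.27,-0.23,0.75,0.1,1,0,0,-0.27,-0.25,0.74,0.1,1,0,0,-0.27,-0.27,0.74,0.1,1,0,0,-0.27,-0.29,0.73,0.1,1])

```text
t: 6.85
eef_pos: [563.9, 91.2, 56.9]
eef_rot: [[-0.985, -0.172, -0.002], [-0.172, 0.985, -0.0], [0.002, -0.0, -1.0]]
contact_force: [0.6, 0.2, -1.9]
opening: 12.8
finger_force: 48.9
```

```bash
python3 go.py 565 89.2 32 10 1; python3 - <<'E'
from m import *
o=env.observe()["eef_pos"]
read_camera("side")
for s in silhouettes("side","spanner"): print(s["conf"],s["pixels"].sum(),fit("side",s["pixels"]-.5,SP,o[2]+2.6,[567,89,10]),rect("side",s["pixels"],o[2]+2.6))
im,_=read_camera("top")
for s in silhouettes("top","spanner"): print(s["conf"],s["pixels"].sum(),fit("top",s["pixels"]-.5,SP,o[2]+2.6,[567,89,10]),rect("top",s["pixels"],o[2]+2.6))
im2,_=read_camera("side")
cv2.imwrite("pics/d.png",np.hstack([cv2.resize(im[150:250,160:285],None,fx=3.2,fy=3.2),cv2.resize(im2[130:230,215:315],None,fx=3.2,fy=3.2)]))
E
```

```text
t 6.85 pos [563.9  91.2  56.9] F [ 0.6  0.2 -1.9] open 12.8 ff 48.9
turn [-0.   -0.02 -0.01] shift now axes [-0.03 -0.07  0.83] after turn [-0.03 -0.07  0.83]
[-0.0, -0.02, -0.01] [-0.03, -0.07, 0.83]
0.59 114 (array([561.8,  86.8,  10.7]), np.float64(0.11)) (array([608.4,  98.8]), array([30.8, 42.6]), 81.2, array([572.7,  88.9]))
```

View pics/d.png

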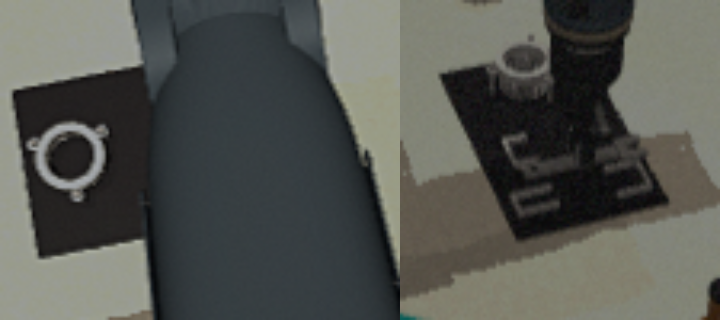

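Request:
jog_arm(rows=[0,0,0,-0.07,-0.07,0.7,1,0,0,0,0,0,0,1])

```text
t: 7.27
eef_pos: [565.6, 87.1, 34.8]
eef_rot: [[-0.986, -0.169, -0.003], [-0.169, 0.986, -0.001], [0.004, -0.0, -1.0]]
contact_force: [-1.1, 0.2, -2.7]
opening: 13.1
finger_force: 49.0
```

```bash
python3 go.py 566.4 89.2 12 10 1; python3 - <<'E'
from m import *
o=env.observe()["eef_pos"]
im,d=read_camera("side")
for s in silhouettes("side","spanner"): print(s["conf"],s["pixels"].sum(),fit("side",s["pixels"]-.5,SP,o[2]+2.6,[567,89,10]),rect("side",s["pixels"],o[2]+2.6))
# predicted outlines: spanner at nominal in hand
v=cv2.resize(im[150:215,230:310],None,fx=10,fy=10,interpolation=cv2.INTER_CUBIC); v=cv2.convertScaleAbs(v,alpha=1.6)
def draw(c,p,z,col):
    q=pix("side",tf(p,np.array(c,float),z)); q=((q-[230,150]+.5)*10).astype(int); cv2.polylines(v,[q],True,col,1)
draw([(-70,-8),(40,-8),(40,-16),(70,-16),(70,16),(40,16),(40,8),(-70,8)],[o[0]-1,o[1],10],o[2]+2.6,(0,255,0))
for c in([(-74,-111),(-30,-111),(-30,-89),(-74,-89)],[(36,-119),(74,-119),(74,-81),(36,-81)]): draw(c,[547.9,187.9,10],14,(0,0,255))
cv2.imwrite("pics/e.png",v[:600])
E
```

```text
t 7.27 pos [565.6  87.1  34.8] F [-1.1  0.2 -2.7] open 13.1 ff 49.0
turn [-0.   -0.03 -0.04] shift now axes [-0.04  0.07  0.76] after turn [-0.04  0.07  0.76]
[-0.0, -0.03, -0.04] [-0.04, 0.07, 0.76]
0.62 148 (array([567.7,  82.8,   9.3]), np.float64(0.22)) (array([613.8,  93. ]), array([35.8, 53.8]), 81.2, array([579.7,  85. ]))
```

View pics/e.png

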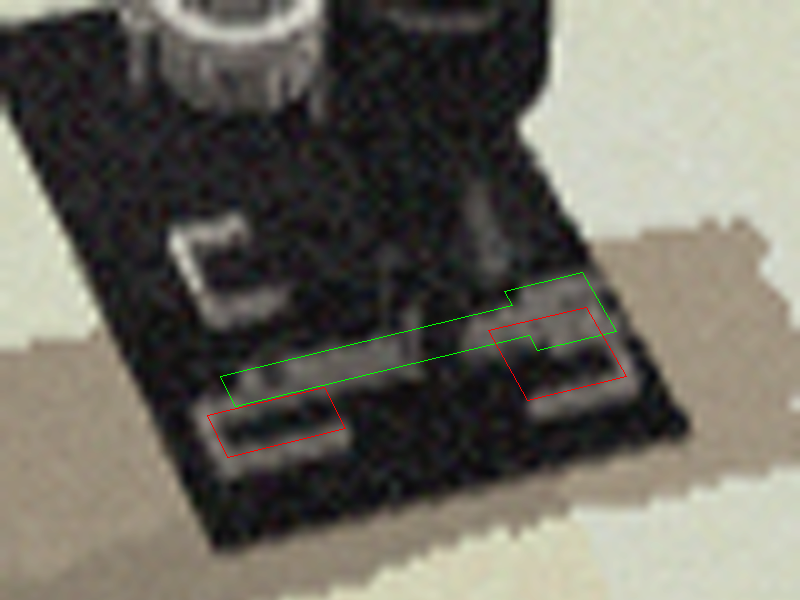

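Request:
jog_arm(rows=[0,-0.03,-0.04,0.01,0.065,0,1,0,0,0,0,0,0,1,0,0,0,0,0,0,1])

```text
t: 7.62
eef_pos: [566.8, 90.3, 38.3]
eef_rot: [[-0.985, -0.175, 0.004], [-0.175, 0.985, 0.001], [-0.004, -0.0, -1.0]]
contact_force: [-0.7, -0.4, -0.9]
opening: 13.3
finger_force: 49.0
```

```bash
python3 go.py 565 89 12 10
```

```text
t 7.62 pos [566.8  90.3  38.3] F [-0.7 -0.4 -0.9] open 13.3 ff 49.0
turn [-0.    0.04  0.01] shift now axes [ 0.07 -0.03  0.87] after turn [ 0.07 -0.03  0.88]
```

Request:
jog_arm(rows=[0,0,0,0,0,0,1,0,0,0,0,0,0,1,0,0,0,0,0,0,1])

```text
t: 7.87
eef_pos: [566.6, 90.3, 37.7]
eef_rot: [[-0.985, -0.175, 0.003], [-0.175, 0.985, 0.001], [-0.003, -0.0, -1.0]]
contact_force: [-0.4, -0.1, -1.2]
opening: 13.4
finger_force: 49.0
```

Request:
jog_arm(rows=[0,0,0,0,0,0,1,0,0,0,0,0,0,1,0,0,0,0,0,0,1])

```text
t: 8.12
eef_pos: [566.5, 90.3, 37.5]
eef_rot: [[-0.985, -0.175, 0.003], [-0.175, 0.985, 0.001], [-0.003, -0.0, -1.0]]
contact_force: [0.4, 0.3, -1.0]
opening: 13.2
finger_force: 49.0
```

Request:
jog_arm(rows=[0,0.03,0,0.05,-0.035,0.25,1,0,0,0,0,0,0.25,1,0,0,0,0,0,0.1,1,0,0,0,0,0,0,1,0,0,0,0,0,0,1])

```text
t: 8.53
eef_pos: [564.9, 88.9, 19.0]
eef_rot: [[-0.985, -0.175, -0.001], [-0.175, 0.985, -0.0], [0.001, -0.0, -1.0]]
contact_force: [-0.3, -0.0, -0.4]
opening: 13.5
finger_force: 49.0
```

```bash
python3 go.py 565 89 12 10
```

```text
t 8.53 pos [564.9  88.9  19. ] F [-0.3 -0.  -0.4] open 13.5 ff 49.0
turn [-0.   -0.01  0.01] shift now axes [-0.    0.    0.23] after turn [-0.    0.    0.23]
```

Request:
jog_arm(rows=[0,0,0,0,0,0.09,1,0,0,0,0,0,0.09,1,0,0,0,0,0,0.06,1,0,0,0,0,0,0,1])

```text
t: 8.87
eef_pos: [565.1, 89.0, 11.9]
eef_rot: [[-0.985, -0.175, -0.0], [-0.175, 0.985, -0.0], [0.0, -0.0, -1.0]]
contact_force: [-0.4, 0.5, -0.2]
opening: 13.3
finger_force: 49.0
```

```bash
python3 go.py 565 89 11 10;python3 - <<'E'
from m import *
o=env.observe()["eef_pos"]
im,d=read_camera("side")
v=cv2.resize(im[150:215,230:310],None,fx=10,fy=10,interpolation=cv2.INTER_CUBIC); v=cv2.convertScaleAbs(v,alpha=1.6)
cv2.imwrite("pics/f.png",v[:600])
E
```

```text
t 8.87 pos [565.1  89.   11.9] F [-0.4  0.5 -0.2] open 13.3 ff 49.0
turn [-0.   -0.    0.01] shift now axes [0.   0.   0.03] after turn [0.   0.   0.03]
```

View pics/f.png

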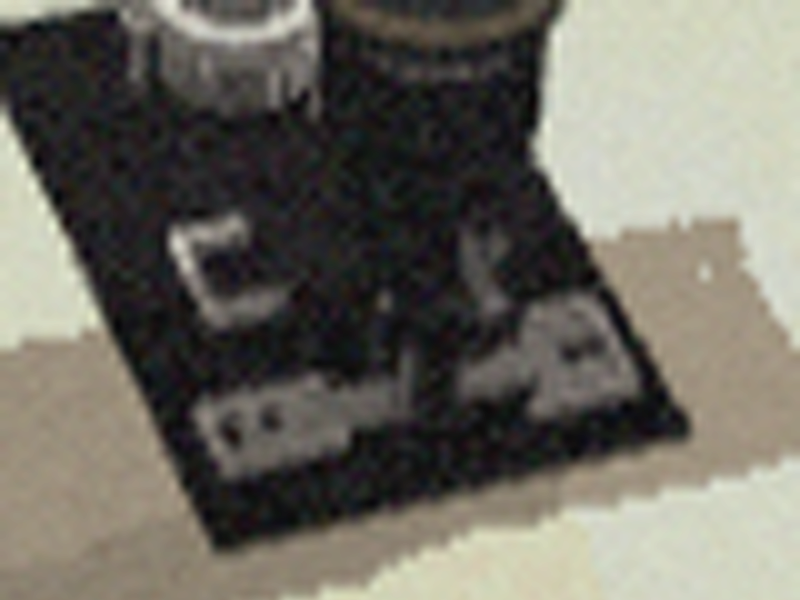

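The spanner sits between the walls at both ends: narrow end at (270,425), head at (580,345) in the crop. I lower it until it touches, then release.

Request:
jog_arm(rows=[0,0,0,0,0,0.03,1,0,0,0,0,0,0.02,1,0,0,0,0,0,0,1])

```text
t: 9.17
eef_pos: [565.5, 89.0, 11.4]
eef_rot: [[-0.985, -0.175, 0.001], [-0.175, 0.985, 0.0], [-0.001, -0.0, -1.0]]
contact_force: [-3.5, -0.3, 8.9]
opening: 13.7
finger_force: 50.4
```

Request:
jog_arm(rows=[0,0,0,0,0,0,0.62,0,0,0,0,0,0,0.62,0,0,0,0,0,0,0.62,0,0,0,0,0,0,0.62])

```text
t: 9.5
eef_pos: [565.3, 89.0, 10.8]
eef_rot: [[-0.985, -0.175, 0.0], [-0.175, 0.985, 0.0], [-0.0, 0.0, -1.0]]
contact_force: [-0.3, 0.2, -1.1]
opening: 32.4
finger_force: 0.0
```

Request:
jog_arm(rows=[0,0,0,0,0,-0.3,0.62,0,0,0,0,0,-0.6,0.62,0,0,0,0,0,-1,0.62,0,0,0,0,0,-1,0.3])

```text
t: 9.83
eef_pos: [564.5, 88.9, 98.9]
eef_rot: [[-0.985, -0.175, -0.001], [-0.175, 0.985, -0.0], [0.001, -0.0, -1.0]]
contact_force: [0.5, 0.0, 0.4]
opening: 43.3
finger_force: 0.0
```

```bash
python3 go.py 483 -115.5 60 -10.7 10; python3 - <<'E'
from m import *
read_camera("side")
for s in silhouettes("side","spanner"): print(s["conf"],s["pixels"].sum(),fit("side",s["pixels"]-.5,SP,14,[567,89,10]),rect("side",s["pixels"],14))
E
```

```text
t 9.83 pos [564.5  88.9  98.9] F [0.5 0.  0.4] open 43.3 ff 0.0
turn [-0.   -0.01  3.46] shift now axes [ 3.86 -6.23  1.3 ] after turn [ 1.41 -7.2   1.3 ]
[-0.0, -0.0, 0.35] [0.39, -0.62, 0.13]
[-0.0, -0.0, 0.35] [0.36, -0.64, 0.13]
[-0.0, -0.0, 0.35] [0.34, -0.65, 0.13]
[-0.0, -0.0, 0.35] [0.32, -0.66, 0.13]
[-0.0, -0.0, 0.35] [0.29, -0.67, 0.13]
[-0.0, -0.0, 0.35] [0.27, -0.68, 0.13]
[-0.0, -0.0, 0.35] [0.24, -0.69, 0.13]
[-0.0, -0.0, 0.35] [0.22, -0.7, 0.13]
[-0.0, -0.0, 0.35] [0.19, -0.71, 0.13]
[-0.0, -0.0, 0.35] [0.17, -0.71, 0.13]
0.71 194 (array([566.1,  86.5,   9.6]), np.float64(0.41)) (array([568.3,  87.6]), array([141.5,  34.4]), 10.3, array([574.4,  88.1]))
```

Request:
jog_arm(rows=[0,0,0.35,0.39,-0.62,0.13,0,0,0,0.35,0.36,-0.64,0.13,0,0,0,0.35,0.34,-0.65,0.13,0,0,0,0.35,0.32,-0.66,0.13,0,0,0,0.35,0.29,-0.67,0.13,0])

```text
t: 10.35
eef_pos: [523.9, -13.9, 78.3]
eef_rot: [[-1.0, 0.009, 0.0], [0.009, 1.0, -0.0], [-0.0, -0.0, -1.0]]
contact_force: [0.0, 0.5, 0.8]
opening: 85.3
finger_force: 0.0
```

Request:
jog_arm(rows=[0,0,0.35,0.27,-0.68,0.13,0,0,0,0.35,0.24,-0.69,0.13,0,0,0,0.35,0.22,-0.7,0.13,0,0,0,0.35,0.19,-0.71,0.13,0,0,0,0.35,0.17,-0.71,0.13,0])

```text
t: 10.77
eef_pos: [482.8, -115.9, 58.8]
eef_rot: [[-0.982, 0.191, 0.0], [0.191, 0.982, -0.0], [-0.0, -0.0, -1.0]]
contact_force: [0.1, -0.0, -0.3]
opening: 85.5
finger_force: 0.0
```

Request:
jog_arm(rows=[0,0,0,0,0,0,0,0,0,0,0,0,0,0,0,0,0,0,0,0,0])

```text
t: 11.02
eef_pos: [483.6, -114.7, 59.0]
eef_rot: [[-0.982, 0.189, 0.0], [0.189, 0.982, 0.0], [-0.0, 0.0, -1.0]]
contact_force: [-0.5, 0.0, 0.6]
opening: 85.5
finger_force: 0.0
```

```bash
python3 go.py 483.5 -115.5 4 -10.7
```

```text
t 11.02 pos [ 483.6 -114.7   59. ] F [-0.5  0.   0.6] open 85.5 ff 0.0
turn [ 0.    0.   -0.03] shift now axes [-0.   -0.03  1.83] after turn [-0.   -0.03  1.83]
```

Request:
jog_arm(rows=[0,0,0,0,-0.02,0.8,0.2,0,0,0,0,0,0.7,0.35,0,0,0,0,0,0.28,0.4,0,0,0,0,0,0,1,0,0,0,0,0,0,1])

```text
t: 11.43
eef_pos: [483.4, -115.0, 5.8]
eef_rot: [[-0.982, 0.189, -0.0], [0.189, 0.982, 0.0], [0.0, 0.0, -1.0]]
contact_force: [-3.3, 1.1, 4.6]
opening: 28.6
finger_force: 31.7
```

Request:
jog_arm(rows=[0,0,0,0,0,0,1,0,0,0,0,0,0,1,0,0,0,0,0,0,1,0,0,0,0,0,0,1,0,0,0,0,0,0,1])

```text
t: 11.85
eef_pos: [483.6, -115.6, 5.9]
eef_rot: [[-0.982, 0.19, 0.001], [0.19, 0.982, -0.0], [-0.001, 0.0, -1.0]]
contact_force: [-0.0, 0.6, 4.7]
opening: 26.8
finger_force: 50.3
```

Request:
jog_arm(rows=[0,0,0,0,0,-0.7,1,0,0,0,0,0,-1,1,0,0,0,0,0,-0.9,1,0,0,0,0,0,0,1,0,0,0,0,0,0,1])

```text
t: 12.27
eef_pos: [484.3, -115.8, 84.7]
eef_rot: [[-0.982, 0.19, 0.003], [0.19, 0.982, -0.001], [-0.003, -0.0, -1.0]]
contact_force: [-0.2, 0.8, -1.3]
opening: 26.6
finger_force: 49.2
```

```bash
python3 go.py 552.5 168 60 10 12; python3 - <<'E'
from m import *
o=env.observe()["eef_pos"]
im,_=read_camera("side")
for s in silhouettes("side","bracket"): print(s["conf"],s["pixels"].sum(),im[s["pixels"]].mean(0).round(),fit("side",s["pixels"]-.5,BR,o[2]+2.6,[483,-115,-10]),rect("side",s["pixels"],o[2]+2.6))
E
```

```text
t 12.27 pos [ 484.3 -115.8   84.7] F [-0.2  0.8 -1.3] open 26.6 ff 49.2
turn [-0.01  0.03 -3.49] shift now axes [-0.44  9.72  0.82] after turn [-3.88  8.92  0.82]
[-0.0, 0.0, -0.29] [-0.04, 0.81, 0.07]
[-0.0, 0.0, -0.29] [-0.06, 0.81, 0.07]
[-0.0, 0.0, -0.29] [-0.09, 0.81, 0.07]
[-0.0, 0.0, -0.29] [-0.11, 0.8, 0.07]
[-0.0, 0.0, -0.29] [-0.13, 0.8, 0.07]
[-0.0, 0.0, -0.29] [-0.16, 0.8, 0.07]
[-0.0, 0.0, -0.29] [-0.18, 0.79, 0.07]
[-0.0, 0.0, -0.29] [-0.21, 0.78, 0.07]
[-0.0, 0.0, -0.29] [-0.23, 0.78, 0.07]
[-0.0, 0.0, -0.29] [-0.25, 0.77, 0.07]
[-0.0, 0.0, -0.29] [-0.28, 0.76, 0.07]
[-0.0, 0.0, -0.29] [-0.3, 0.75, 0.07]
0.79 294 [ 17.  70. 129.] (array([ 483., -115.,  -10.]), np.float64(-0.5)) (array([ 297.8, -271.8]), array([28.3, 98.4]), 32.7, array([ 297.8, -272.2]))
0.57 267 [62. 67. 20.] (array([ 483., -115.,  -10.]), np.float64(-0.5)) (array([ 335.6, -141.2]), array([34.4, 96.3]), 63.1, array([ 336.7, -141.2]))
0.51 224 [59. 62. 66.] (array([ 483.8, -120.1,   -9. ]), np.float64(0.26)) (array([ 455.5, -117.4]), array([37.5, 40.8]), 81.0, array([ 483.2, -120.3]))
```

Request:
jog_arm(rows=[0,0,-0.29,-0.04,0.81,0.07,1,0,0,-0.29,-0.06,0.81,0.07,1,0,0,-0.29,-0.09,0.81,0.07,1,0,0,-0.29,-0.11,0.8,0.07,1,0,0,-0.29,-0.13,0.8,0.07,1])

```text
t: 12.78
eef_pos: [511.0, 3.9, 71.5]
eef_rot: [[-0.999, 0.038, -0.002], [0.038, 0.999, -0.0], [0.002, -0.0, -1.0]]
contact_force: [1.1, -0.4, -0.2]
opening: 26.8
finger_force: 49.3
```

Request:
jog_arm(rows=[0,0,-0.29,-0.16,0.8,0.07,1,0,0,-0.29,-0.18,0.79,0.07,1,0,0,-0.29,-0.21,0.78,0.07,1,0,0,-0.29,-0.23,0.78,0.07,1,0,0,-0.29,-0.25,0.77,0.07,1])

```text
t: 13.2
eef_pos: [539.3, 122.2, 60.9]
eef_rot: [[-0.993, -0.114, -0.002], [-0.114, 0.993, -0.0], [0.002, -0.0, -1.0]]
contact_force: [0.7, -0.2, 0.3]
opening: 26.8
finger_force: 49.3
```

Request:
jog_arm(rows=[0,0,-0.29,-0.28,0.76,0.07,1,0,0.03,-0.3,-0.3,0.75,0.07,1,0,0,0,0,0,0.5,1,0,0,0,0,0,0.3,1,0,0,0,0,0,0,1])

```text
t: 13.62
eef_pos: [549.2, 167.6, 31.1]
eef_rot: [[-0.985, -0.174, -0.008], [-0.174, 0.985, -0.002], [0.008, -0.001, -1.0]]
contact_force: [-0.6, 0.2, -0.6]
opening: 26.5
finger_force: 49.3
```

Request:
jog_arm(rows=[0,0,0,0,0,0,1,0,0,0,0,0,0,1,0,0,0,0,0,0,1])

```text
t: 13.87
eef_pos: [551.7, 167.8, 34.7]
eef_rot: [[-0.985, -0.173, -0.003], [-0.173, 0.985, -0.0], [0.003, 0.0, -1.0]]
contact_force: [0.1, 0.9, -1.2]
opening: 27.1
finger_force: 49.3
```

```bash
python3 go.py 552.5 168 20 10; python3 - <<'E'
from m import *
o=env.observe()["eef_pos"]
im,_=read_camera("side")
for s in silhouettes("side","bracket"): print(s["conf"],s["pixels"].sum(),im[s["pixels"]].mean(0).round(),fit("side",s["pixels"]-.5,BR,o[2]+2.1,[552,168,10]),rect("side",s["pixels"],o[2]+2.1))
E
```

```text
t 13.87 pos [551.7 167.8  34.7] F [ 0.1  0.9 -1.2] open 27.1 ff 49.3
turn [ 0.   -0.02 -0.01] shift now axes [-0.03  0.    0.49] after turn [-0.03  0.    0.49]
0.74 205 [81. 88. 15.] (array([552., 168.,  10.]), np.float64(-0.5)) (array([337.9, -97. ]), array([32.8, 97.8]), 66.6, array([334.5, -96.5]))
0.61 286 [ 16.  69. 120.] (array([552., 168.,  10.]), np.float64(-0.5)) (array([ 297.7, -235.3]), array([ 29.5, 101.7]), 32.1, array([ 298. , -235.5]))
0.59 123 [50. 52. 54.] (array([552.2, 160.9,   6.6]), np.float64(0.15)) (array([524.9, 160.1]), array([37.3, 40.1]), 81.2, array([547.8, 160.6]))
0.32 330 [21. 37. 56.] (array([552., 168.,  10.]), np.float64(-0.5)) (array([ 659.3, -141.9]), array([116.6,  50.9]), 75.2, array([ 660.7, -148.9]))
```

Request:
jog_arm(rows=[0,-0.02,0,-0.02,0,0.25,1,0,0,0,0,0,0.2,1,0,0,0,0,0,0,1,0,0,0,0,0,0,1,0,0,0,0,0,0,1])

```text
t: 14.38
eef_pos: [551.9, 168.4, 20.6]
eef_rot: [[-0.985, -0.174, -0.001], [-0.174, 0.985, -0.0], [0.001, -0.0, -1.0]]
contact_force: [-0.3, 0.4, -0.7]
opening: 27.0
finger_force: 49.3
```

```bash
python3 go.py 552.5 168 12 10;python3 - <<'E'
from m import *
im,d=read_camera("side")
v=cv2.resize(im[150:210,230:310],None,fx=10,fy=10,interpolation=cv2.INTER_CUBIC); v=cv2.convertScaleAbs(v,alpha=1.6)
cv2.imwrite("pics/g.png",v)
E
```

```text
t 14.38 pos [551.9 168.4  20.6] F [-0.3  0.4 -0.7] open 27.0 ff 49.3
turn [-0.   -0.01  0.  ] shift now axes [-0.02 -0.02  0.29] after turn [-0.02 -0.02  0.29]
```

View pics/g.png

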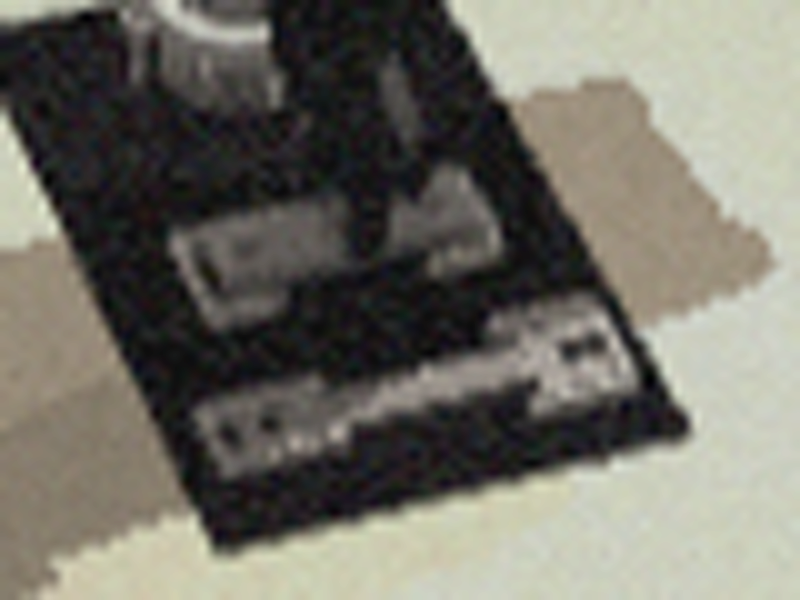

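The spanner lies well in its compartment and the bracket is lined up above its own, around (335,235) in the crop. I lower it.

Request:
jog_arm(rows=[0,0,0,0,-0.01,0.09,1,0,0,0,0,0,0.09,1,0,0,0,0,0,0.08,1,0,0,0,0,0,0.02,1,0,0,0,0,0,0,1])

```text
t: 14.85
eef_pos: [551.9, 168.1, 12.1]
eef_rot: [[-0.985, -0.174, -0.001], [-0.174, 0.985, -0.0], [0.001, 0.0, -1.0]]
contact_force: [0.6, 0.0, -0.5]
opening: 26.5
finger_force: 49.4
```

Request:
jog_arm(rows=[0,0,0,0,0,0.03,1,0,0,0,0,0,0,1,0,0,0,0,0,0,1])

```text
t: 15.1
eef_pos: [552.1, 168.1, 11.9]
eef_rot: [[-0.985, -0.174, -0.001], [-0.174, 0.985, -0.0], [0.001, 0.0, -1.0]]
contact_force: [-3.5, -0.8, 8.7]
opening: 27.1
finger_force: 51.4
```

Request:
jog_arm(rows=[0,0,0,0,0,0,0.5,0,0,0,0,0,0,0.5,0,0,0,0,0,0,0.5,0,0,0,0,0,0,0.5])

```text
t: 15.43
eef_pos: [552.1, 168.1, 11.3]
eef_rot: [[-0.985, -0.174, -0.001], [-0.174, 0.985, -0.0], [0.001, 0.0, -1.0]]
contact_force: [0.8, 0.4, 0.0]
opening: 42.7
finger_force: 0.0
```

Request:
jog_arm(rows=[0,0,0,0,0,-0.3,0.5,0,0,0,0,0,-0.6,0.5,0,0,0,0,0,-1,0.5,0,0,0,0,0,-1,0.3,0,0,0,0,0,-1,0])

```text
t: 15.85
eef_pos: [551.9, 168.0, 130.4]
eef_rot: [[-0.985, -0.174, -0.001], [-0.174, 0.985, -0.0], [0.001, 0.0, -1.0]]
contact_force: [0.5, 0.2, 0.0]
opening: 65.3
finger_force: 0.0
```

Request:
jog_arm(rows=[0,0,0,0,0,-1,0,0,0,0,0,0,-1,0,0,0,0,0,0,0,0])

```text
t: 16.1
eef_pos: [554.3, 168.8, 195.0]
eef_rot: [[-0.985, -0.174, 0.007], [-0.174, 0.985, 0.002], [-0.007, 0.001, -1.0]]
contact_force: [0.0, 0.9, 0.5]
opening: 85.7
finger_force: 0.0
```

```bash
python3 go.py 656 -158 180 -14 15; python3 - <<'E'
from m import *
im,_=read_camera("side")
for t,g,p in(("spanner",SP,[566,89,10]),("bracket",BR,[552,168,10])):
  for s in silhouettes("side",t):
    r=rect("side",s["pixels"],14)
    if abs(r[0][1]-p[1])<30: print(t,s["conf"],s["pixels"].sum(),fit("side",s["pixels"]-.5,g,14,p),r)
for n in("side","top"):
  im,d=read_camera(n)
  m=im.max(2); 
  for s in silhouettes(n,"flask")[:1]:
    k=s["pixels"]; P=world(n,np.argwhere(k)[:,::-1],d[k]); ok=np.linalg.norm(P[:,:2]-[656,-158],axis=1)<40; P=P[ok]
    for a,b in((98,112),(55,94),(0,50)):
      q=P[(P[:,2]>a)&(P[:,2]<b)]
      if len(q): print(n,a,len(q),q.mean(0).round(1),q.min(0).round(1),q.max(0).round(1))
E
```

```text
t 16.1 pos [554.3 168.8 195. ] F [0.  0.9 0.5] open 85.7 ff 0.0
turn [0.02 0.06 4.  ] shift now axes [ -1.44 -11.32   0.5 ] after turn [-5.92 -9.75  0.5 ]
[0.0, 0.0, 0.27] [-0.1, -0.75, 0.03]
[0.0, 0.0, 0.27] [-0.12, -0.75, 0.03]
[0.0, 0.0, 0.27] [-0.14, -0.75, 0.03]
[0.0, 0.0, 0.27] [-0.16, -0.74, 0.03]
[0.0, 0.0, 0.27] [-0.18, -0.74, 0.03]
[0.0, 0.0, 0.27] [-0.2, -0.73, 0.03]
[0.0, 0.0, 0.27] [-0.22, -0.73, 0.03]
[0.0, 0.0, 0.27] [-0.24, -0.72, 0.03]
[0.0, 0.0, 0.27] [-0.26, -0.71, 0.03]
[0.0, 0.0, 0.27] [-0.28, -0.71, 0.03]
[0.0, 0.0, 0.27] [-0.3, -0.7, 0.03]
[0.0, 0.0, 0.27] [-0.32, -0.69, 0.03]
[0.0, 0.0, 0.27] [-0.34, -0.68, 0.03]
[0.0, 0.0, 0.27] [-0.36, -0.67, 0.03]
[0.0, 0.0, 0.27] [-0.38, -0.66, 0.03]
spanner 0.75 155 (array([564.1,  85.2,  11.5]), np.float64(0.24)) (array([570.3,  85.4]), array([124. ,  28.4]), 16.2, array([571.1,  86.3]))
bracket 0.47 202 (array([552.4, 165.4,  10.4]), np.float64(0.46)) (array([553. , 163.5]), array([103.4,  43.5]), 14.5, array([553.8, 165.3]))
side 98 56 [ 656.  -161.4  104.6] [ 644.  -172.4   98.3] [ 668.5 -145.7  111.5]
side 55 63 [ 653.5 -167.4   74.3] [ 644.  -175.8   55.3] [ 667.3 -154.2   93.7]
side 0 170 [ 651.7 -172.4   36.4] [ 630.3 -187.6   14.4] [ 681.4 -133.1   49.8]
top 98 63 [ 657.5 -157.8  105. ] [ 644.7 -171.    98.8] [ 671.4 -144.2  110.7]
top 55 27 [ 649.9 -154.7   71.5] [ 643.5 -167.9   55.1] [ 660.9 -145.5   90.9]
top 0 123 [ 648.6 -155.8   39.4] [ 631.2 -182.    16.7] [ 678.  -134.9   49.9]
```

Request:
jog_arm(rows=[0,0,0,-0.1,-0.755,0.03,0,0,0,0,-0.1,-0.755,0.03,0,0,0,0,-0.1,-0.755,0.03,0,0,0,0,-0.1,-0.755,0.03,0,0,0,0,-0.1,-0.755,0.03,0])

```text
t: 16.87
eef_pos: [586.5, 58.1, 183.1]
eef_rot: [[-0.985, -0.174, -0.002], [-0.174, 0.985, -0.0], [0.002, 0.0, -1.0]]
contact_force: [-0.2, 0.3, -0.3]
opening: 85.9
finger_force: 0.0
```

Request:
jog_arm(rows=[0,0,0,-0.1,-0.755,0.03,0,0,0,0,-0.1,-0.755,0.03,0,0,0,0,-0.1,-0.755,0.03,0,0,0,0,-0.1,-0.755,0.03,0,0,0,0,-0.1,-0.755,0.03,0])

```text
t: 17.28
eef_pos: [621.0, -50.8, 178.5]
eef_rot: [[-0.985, -0.174, -0.002], [-0.174, 0.985, -0.0], [0.002, 0.0, -1.0]]
contact_force: [0.0, 0.1, 0.2]
opening: 85.4
finger_force: 0.0
```

Request:
jog_arm(rows=[0,0,0,-0.1,-0.755,0.03,0,0,0,0,-0.1,-0.755,0.03,0,0,0,0,-0.1,-0.755,0.03,0,0,0,0,-0.1,-0.755,0.03,0,0,0,0,-0.1,-0.755,0.03,0])

```text
t: 17.7
eef_pos: [655.4, -159.7, 173.9]
eef_rot: [[-0.985, -0.174, -0.002], [-0.174, 0.985, 0.0], [0.002, 0.001, -1.0]]
contact_force: [-0.2, 0.2, 0.6]
opening: 85.2
finger_force: 0.0
```

Request:
jog_arm(rows=[0,0,0,0,0,0,0,0,0,0,0,0,0,0,0,0,0,0,0,0,0])

```text
t: 17.95
eef_pos: [655.2, -158.3, 174.2]
eef_rot: [[-0.985, -0.174, -0.002], [-0.174, 0.985, 0.0], [0.002, 0.001, -1.0]]
contact_force: [-0.2, -0.2, 0.2]
opening: 85.4
finger_force: 0.0
```

```bash
python3 go.py 656.8 -158.5 62 10
```

```text
t 17.95 pos [ 655.2 -158.3  174.2] F [-0.2 -0.2  0.2] open 85.4 ff 0.0
turn [ 0.01 -0.02  0.  ] shift now axes [-0.06 -0.02  3.74] after turn [-0.05 -0.02  3.74]
```

Request:
jog_arm(rows=[0,-0.02,0,-0.05,-0.02,0.9,0,0,0,0,0,0,0.9,0,0,0,0,0,0,0.9,0,0,0,0,0,0,0.7,0,0,0,0,0,0,0.34,0.2])

```text
t: 18.37
eef_pos: [655.6, -157.5, 59.7]
eef_rot: [[-0.985, -0.175, -0.003], [-0.175, 0.985, 0.001], [0.002, 0.002, -1.0]]
contact_force: [-0.2, -0.2, -0.8]
opening: 75.9
finger_force: 0.0
```

Request:
jog_arm(rows=[0,0,0,0,0,0,0.4,0,0,0,0,0,0,0.5,0,0,0,0,0,0,0.55,0,0,0,0,0,0,0.58,0,0,0,0,0,0,0.6])

```text
t: 18.78
eef_pos: [657.9, -159.1, 63.9]
eef_rot: [[-0.985, -0.174, 0.003], [-0.174, 0.985, -0.0], [-0.003, -0.001, -1.0]]
contact_force: [-0.3, -1.1, -0.3]
opening: 34.4
finger_force: 0.0
```

```bash
python3 go.py 656.8 -158.5 62 10
```

```text
t 18.78 pos [ 657.9 -159.1   63.9] F [-0.3 -1.1 -0.3] open 34.4 ff 0.0
turn [-0.01  0.03  0.  ] shift now axes [0.03 0.03 0.06] after turn [0.03 0.03 0.06]
```

Request:
jog_arm(rows=[0,0.02,0,0.02,0,0.03,0.62,0,0,0,0,0,0,0.65,0,0,0,0,0,0,0.7,0,0,0,0,0,0,0.75,0,0,0,0,0,0,1], force=60)

```text
t: 19.2
eef_pos: [656.9, -159.1, 62.2]
eef_rot: [[-0.985, -0.174, -0.0], [-0.174, 0.985, -0.0], [0.0, -0.0, -1.0]]
contact_force: [-0.9, 0.5, 5.1]
opening: 27.5
finger_force: 58.4
```

Request:
jog_arm(rows=[0,0,0,0,0,0,1,0,0,0,0,0,0,1,0,0,0,0,0,0,1,0,0,0,0,0,0,1])

```text
t: 19.53
eef_pos: [657.0, -159.1, 62.2]
eef_rot: [[-0.985, -0.174, -0.0], [-0.174, 0.985, -0.0], [0.0, -0.0, -1.0]]
contact_force: [-0.3, 0.7, 6.2]
opening: 27.4
finger_force: 58.4
```

Request:
jog_arm(rows=[0,0,0,0,0,-0.3,1,0,0,0,0,0,-0.7,1,0,0,0,0,0,-0.9,1,0,0,0,0,0,-0.9,1,0,0,0,0,0,-0.5,1])

```text
t: 19.95
eef_pos: [657.3, -159.3, 164.3]
eef_rot: [[-0.985, -0.174, 0.001], [-0.174, 0.985, -0.001], [-0.001, -0.001, -1.0]]
contact_force: [0.3, -0.2, -1.0]
opening: 27.3
finger_force: 59.3
```

Request:
jog_arm(rows=[0,0,0,0,0,0,1,0,0,0,0,0,0,1])

```text
t: 20.12
eef_pos: [657.1, -159.2, 161.3]
eef_rot: [[-0.985, -0.174, 0.0], [-0.174, 0.985, -0.0], [-0.0, -0.0, -1.0]]
contact_force: [-0.4, -0.2, -2.3]
opening: 27.2
finger_force: 59.3
```

```bash
python3 go.py 533.4 276.3 160 10; python3 - <<'E'
from m import *
o=env.observe(); print(o["eef_pos"],o["eef_rot"][:,2])
for n in("side","top"):
  im,d=read_camera(n)
  for s in silhouettes(n,"flask")[:1]:
    k=s["pixels"]; P=world(n,np.argwhere(k)[:,::-1],d[k]); P=P[np.linalg.norm(P[:,:2]-o["eef_pos"][:2],axis=1)<50]
    print(n,s["conf"],P.min(0).round(1),P.max(0).round(1),np.percentile(P[:,2],[2,50,98]).round(1)); q=P[(P[:,2]<o["eef_pos"][2]-15)]; print(len(q),q.mean(0),q.min(0),q.max(0))
    # sphere fit of bulb
    if len(q)>20:
      A=np.c_[2*q,np.ones(len(q))]; x=np.linalg.lstsq(A,(q**2).sum(1),rcond=None)[0]; print("bulb",x[:3].round(1),np.sqrt(x[3]+x[:3]@x[:3]).round(1))
im,d=read_camera("top")
E
```

```text
t 20.12 pos [ 657.1 -159.2  161.3] F [-0.4 -0.2 -2.3] open 27.2 ff 59.3
turn [-0.  0.  0.] shift now axes [ 1.54 15.01  0.04] after turn [ 1.54 15.01  0.04]
[ 657.08925061 -159.1825611   161.31486626] [ 1.16140198e-04 -4.81330185e-04 -9.99999877e-01]
side 0.51 [ 630.  -189.2  111.8] [ 680.4 -141.1  205.6] [117.5 139.3 199.3]
169 [ 651.41188801 -174.50254207  133.98061628] [ 630.04810556 -189.17686365  111.80537647] [ 680.4059583  -141.06188982  146.20681471]
bulb [ 656.4 -161.9  126.1] 24.6
```

Request:
jog_arm(rows=[0,0,0,0.04,0.4,0,1,0,0,0,0.08,0.8,0,1,0,0,0,0.09,0.85,0,1,0,0,0,0.09,0.85,0,1,0,0,0,0.09,0.85,0,1])

```text
t: 20.78
eef_pos: [624.7, -48.8, 160.2]
eef_rot: [[-0.985, -0.174, -0.002], [-0.174, 0.985, 0.0], [0.002, 0.0, -1.0]]
contact_force: [-0.0, 0.1, -2.5]
opening: 27.4
finger_force: 59.2
```

Request:
jog_arm(rows=[0,0,0,0.09,0.85,0,1,0,0,0,0.09,0.85,0,1,0,0,0,0.09,0.85,0,1,0,0,0,0.09,0.85,0,1,0,0,0,0.09,0.85,0,1])

```text
t: 21.2
eef_pos: [589.1, 74.5, 160.4]
eef_rot: [[-0.985, -0.174, -0.002], [-0.174, 0.985, -0.0], [0.002, 0.0, -1.0]]
contact_force: [0.7, 0.3, -1.9]
opening: 26.9
finger_force: 59.2
```

Request:
jog_arm(rows=[0,0,0,0.09,0.85,0,1,0,0,0,0.09,0.85,0,1,0,0,0,0.09,0.85,0,1,0,0,0,0.09,0.85,0,1,0,0,0,0.09,0.85,0,1])

```text
t: 21.62
eef_pos: [553.6, 197.6, 160.5]
eef_rot: [[-0.985, -0.174, -0.002], [-0.174, 0.985, -0.0], [0.002, 0.0, -1.0]]
contact_force: [0.4, -0.5, -0.2]
opening: 27.2
finger_force: 59.2
```

Request:
jog_arm(rows=[0,0,0,0.09,0.85,0,1,0,0,0,0.09,0.85,0,1,0,0,0,0.06,0.6,0,1,0,0,0,0.03,0.3,0,1,0,0,0,0,0,0,1])

```text
t: 22.03
eef_pos: [532.1, 273.2, 160.4]
eef_rot: [[-0.984, -0.176, -0.002], [-0.176, 0.984, -0.0], [0.002, 0.0, -1.0]]
contact_force: [-0.1, -0.1, -1.5]
opening: 27.3
finger_force: 59.4
```

Request:
jog_arm(rows=[0,0,0,0,0,0,1,0,0,0,0,0,0,1,0,0,0,0,0,0,1])

```text
t: 22.28
eef_pos: [533.5, 270.6, 160.8]
eef_rot: [[-0.985, -0.173, -0.001], [-0.173, 0.985, -0.0], [0.001, -0.0, -1.0]]
contact_force: [0.8, 0.3, -0.8]
opening: 27.0
finger_force: 59.4
```

```bash
python3 go.py 533.4 276.3 115 10; python3 - <<'E'
from m import *
im,d=read_camera("side")
a=np.arange(0,6.28,.05)
C=np.load("pics/top0.npz"); g=gaussian_filter(C["im"].mean(2),.7)
f=lambda p:-np.mean([map_coordinates(g,pix("top",np.c_[p[0]+r*np.cos(a),p[1]+r*np.sin(a),0*a+50]).T[::-1],order=1).mean() for r in(27,29,31,33)])
r=minimize(f,[533,276],method="Nelder-Mead");print("ring top cam",r.x,r.fun)
C=np.load("pics/side0.npz"); g=gaussian_filter(C["im"].mean(2),.5)
f=lambda p:-np.mean([map_coordinates(g,pix("side",np.c_[p[0]+r*np.cos(a),p[1]+r*np.sin(a),0*a+50]).T[::-1],order=1).mean() for r in(27,29,31,33)])
r=minimize(f,[533,276],method="Nelder-Mead");print("ring side",r.x,r.fun)
E
```

```text
t 22.28 pos [533.5 270.6 160.8] F [ 0.8  0.3 -0.8] open 27.0 ff 59.4
turn [-0.   -0.01 -0.01] shift now axes [-0.03  0.19  1.53] after turn [-0.03  0.19  1.53]
ring top cam [534.1025791  276.26014755] -123.91434197630967
ring side [532.08173969 279.31514507] -102.1575022698214
```

Request:
jog_arm(rows=[0,0,0,-0.03,0.2,0.4,1,0,0,0,0,0,0.6,1,0,0,0,0,0,0.45,1,0,0,0,0,0,0,1,0,0,0,0,0,0,1])

```text
t: 22.75
eef_pos: [532.8, 276.9, 117.1]
eef_rot: [[-0.985, -0.173, -0.002], [-0.173, 0.985, -0.001], [0.002, -0.0, -1.0]]
contact_force: [-0.1, 0.5, -1.3]
opening: 27.4
finger_force: 59.3
```

Request:
jog_arm(rows=[0,0,0,0,0,0,1,0,0,0,0,0,0,1,0,0,0,0,0,0,1])

```text
t: 23.0
eef_pos: [533.5, 277.7, 118.2]
eef_rot: [[-0.985, -0.174, 0.0], [-0.174, 0.985, 0.0], [-0.0, 0.0, -1.0]]
contact_force: [0.3, -0.4, -1.9]
opening: 27.0
finger_force: 59.3
```

```bash
python3 go.py 533.5 276.8 104 10; python3 - <<'E'
from m import *
im,d=read_camera("side"); im2,_=read_camera("top")
cv2.imwrite("pics/i.png",np.hstack([cv2.convertScaleAbs(cv2.resize(im[100:180,220:290],None,fx=6,fy=6,interpolation=cv2.INTER_CUBIC),alpha=1.6),cv2.resize(im2[160:240,150:210],None,fx=6,fy=6)]))
E
```

```text
t 23.0 pos [533.5 277.7 118.2] F [ 0.3 -0.4 -1.9] open 27.0 ff 59.3
turn [0. 0. 0.] shift now axes [ 0.01 -0.03  0.47] after turn [ 0.01 -0.03  0.47]
```

View pics/i.png

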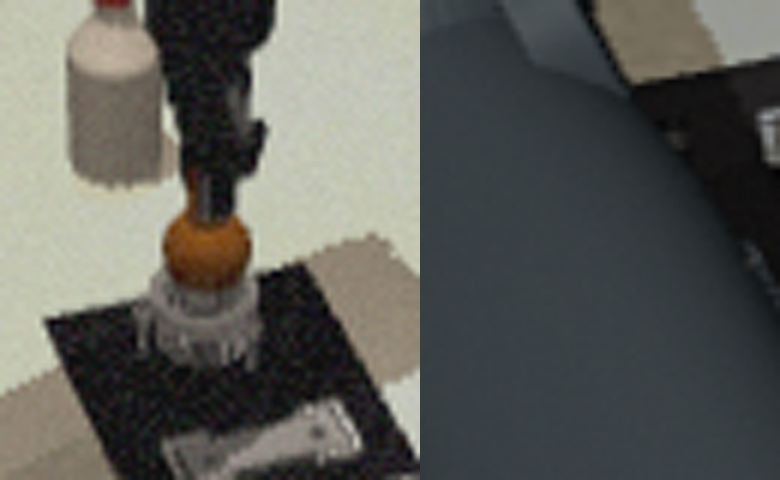

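The bulb at (207,250) is centred over the ring at (203,300), and the bracket is lying in its compartment. I lower the flask gently.

Request:
jog_arm(rows=[0,0,0,0,-0.03,0.15,1,0,0,0,0,0,0.15,1,0,0,0,0,0,0.12,1,0,0,0,0,0,0.05,1,0,0,0,0,0,0,1], force=80)

```text
t: 23.52
eef_pos: [532.7, 276.4, 102.6]
eef_rot: [[-0.985, -0.174, -0.002], [-0.174, 0.985, -0.001], [0.002, -0.0, -1.0]]
contact_force: [-0.3, -1.6, -1.7]
opening: 26.6
finger_force: 78.5
```

Request:
jog_arm(rows=[0,0,0,0,0,0.05,1,0,0,0,0,0,0.05,1,0,0,0,0,0,0,1,0,0,0,0,0,0,1])

```text
t: 23.85
eef_pos: [533.2, 276.7, 100.3]
eef_rot: [[-0.985, -0.174, -0.001], [-0.174, 0.985, -0.0], [0.001, -0.0, -1.0]]
contact_force: [-0.5, -1.7, 3.0]
opening: 26.7
finger_force: 78.2
```

Request:
jog_arm(rows=[0,0,0,0,0,0.1,1,0,0,0,0,0,0.1,1,0,0,0,0,0,0.1,1,0,0,0,0,0,0.05,1,0,0,0,0,0,0,1])

```text
t: 24.27
eef_pos: [533.3, 276.5, 89.4]
eef_rot: [[-0.985, -0.174, -0.001], [-0.174, 0.985, -0.0], [0.001, -0.0, -1.0]]
contact_force: [-0.4, -4.1, 6.0]
opening: 26.7
finger_force: 77.9
```

Request:
jog_arm(rows=[0,0,0,0,0,0.05,1,0,0,0,0,0,0.03,1,0,0,0,0,0,0,1,0,0,0,0,0,0,1])

```text
t: 24.6
eef_pos: [533.5, 276.6, 87.3]
eef_rot: [[-0.985, -0.174, -0.0], [-0.174, 0.985, -0.0], [0.0, -0.0, -1.0]]
contact_force: [0.5, -3.6, 6.6]
opening: 26.8
finger_force: 77.9
```

Request:
jog_arm(rows=[0,0,0,0,-0.02,0.02,1,0,0,0,0,-0.01,0.02,1,0,0,0,0,0,0,1,0,0,0,0,0,0,1])

```text
t: 24.93
eef_pos: [533.7, 276.2, 86.3]
eef_rot: [[-0.985, -0.174, -0.0], [-0.174, 0.985, 0.001], [0.0, 0.001, -1.0]]
contact_force: [-0.9, -2.0, 7.3]
opening: 26.7
finger_force: 78.4
```

Request:
jog_arm(rows=[0,0,0,0,0,0.02,1,0,0,0,0,0,0,1,0,0,0,0,0,0,1])

```text
t: 25.18
eef_pos: [533.7, 276.2, 85.7]
eef_rot: [[-0.985, -0.174, -0.0], [-0.174, 0.985, 0.001], [0.0, 0.001, -1.0]]
contact_force: [-1.1, -0.8, 7.8]
opening: 26.3
finger_force: 78.3
```

Request:
jog_arm(rows=[0,0,0,0,0,0.04,1,0,0,0,0,0,0,1,0,0,0,0,0,0,1])

```text
t: 25.43
eef_pos: [534.0, 276.3, 85.0]
eef_rot: [[-0.985, -0.174, 0.001], [-0.174, 0.985, 0.001], [-0.001, 0.001, -1.0]]
contact_force: [-0.7, -2.4, 11.3]
opening: 26.7
finger_force: 78.0
```

Request:
jog_arm(rows=[0,0,0,0,0,0.04,1,0,0,0,0,0,0,1,0,0,0,0,0,0,1])

```text
t: 25.68
eef_pos: [534.6, 276.4, 84.6]
eef_rot: [[-0.985, -0.174, 0.002], [-0.174, 0.985, 0.001], [-0.002, 0.001, -1.0]]
contact_force: [-1.5, -2.2, 20.5]
opening: 27.1
finger_force: 77.2
```

Request:
jog_arm(rows=[0,0,0,0,0,0,1,0,0,0,0,0,0,1,0,0,0,0,0,0,1,0,0,0,0,0,0,1,0,0,0,0,0,0,1])

```text
t: 26.1
eef_pos: [534.6, 276.4, 84.6]
eef_rot: [[-0.985, -0.174, 0.002], [-0.174, 0.985, 0.001], [-0.002, 0.001, -1.0]]
contact_force: [-1.7, -2.6, 20.6]
opening: 26.5
finger_force: 77.3
```

Request:
jog_arm(rows=[0,0,0,0,0,0,1,0,0,0,0,0,0,1,0,0,0,0,0,0,1,0,0,0,0,0,0,1,0,0,0,0,0,0,1])

```text
t: 26.52
eef_pos: [534.5, 276.4, 84.5]
eef_rot: [[-0.985, -0.174, 0.002], [-0.174, 0.985, 0.001], [-0.002, 0.001, -1.0]]
contact_force: [-1.0, -2.4, 19.3]
opening: 26.9
finger_force: 77.3
```

```bash
python3 - <<'E'
from m import *
im,d=read_camera("side")
for t,g,p in(("spanner",SP,[566,89,10]),("bracket",BR,[552,168,10])):
  for s in silhouettes("side",t):
    r=rect("side",s["pixels"],14)
    if abs(r[0][1]-p[1])<30:
      k=s["pixels"];z=world("side",np.argwhere(k)[:,::-1],d[k])[:,2]
      print(t,s["conf"],fit("side",k-.5,g,14,p),r,np.percentile(z,[5,50,95]))
E
```

```text
spanner 0.72 (array([566.1,  86.1,  10.6]), np.float64(0.28)) (array([569.7,  84.2]), array([135.3,  27.6]), 14.7, array([576.5,  88.3])) [ 7.99424557 14.54881789 19.57797658]
bracket 0.46 (array([553. , 165. ,  10.7]), np.float64(0.28)) (array([553.7, 162.9]), array([97.7, 32.2]), 14.4, array([557.2, 165.9])) [ 8.62950879 14.51572063 21.01743237]
```

Everything holds steady and is in place: stable push at the stop, and both tools lie at their tray poses with their tops at 14 mm.

```bash
python3 -c "
from cell import job_done
print(job_done())"
```

```text
the job is handed in; nothing more can be done
None
```

The job is handed in at about 27 s of the 67 s allowed: the spanner and the steel bracket lie released in their compartments, and the arm is still gripping the flask in the cradle and holding it down with about 20 N against what the force reading shows is the lower stop.

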